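# Close four storage jars from a stack of lids

### The arm

A 7-joint arm with a two-finger parallel gripper is mounted at the origin on a cart in front of the work surface, level with it; the furniture and walls round the work are solid. World frame = base frame: x ahead of the robot, y to its left, z up, the work surface at z = 0. Lengths are in m, angles in degrees, forces in N, time in s.
With the tool pointing down it reaches from about 0.425 to 0.875 m from the base axis. Payload 4.7 kg.
Tool frame: the origin (TCP) lies at the very end of the fingers, on their centre line; the grasp point (between the pads) lies 19 mm behind it; z points along the fingers, y is the line along which they close (so a half turn about z gives the same grasp; the last joint's range is limited). The gripper opens to 87 mm and grips with 3 to 60 N. Pads are 19 mm wide; open, the fingers measure 117 mm over their backs; the gripper's body (75 mm by 190 mm) begins 51 mm behind the grasp point.
Start: joints at [-76.37, 18.392, -4.016, 83.108, 1.295, 78.541, -3.26], TCP at [0.144, 0.634, 0.223] pointing down, gripper open.
Joint ranges: [-163.93, 163.93], [-17.29, 119.83], [-79.2, 71.16], [3.27, 140.29], [-89.18, 269.18], [5.43, 117.66], [-154.24, 154.24]. Speed limits (degrees/s): [147.25, 147.25, 180, 180, 180, 180, 180].

### API

Orientations are given as [roll, pitch, yaw] about the fixed x, y, z axes, in that order (R = Rz(yaw) Ry(pitch) Rx(roll)).
In Python, from cell import telemetry, cams, env gives the robot as it stands.
- The arm moves only by the tool arm_command, never from a script. Its argument "series" is text: rows parted by semicolons, each of 5 numbers parted by spaces: the shift along the tool's x, y, z in mm, then the turn about the tool's z in rad, then the closure in counts, from 0 (fully open) to 255 (shut). A call has 1 to 20 rows; each row shifts and turns the commanded pose from where the row before left it, along the tool's axes as they then stand; what a row does not reach is not made up. A row lasts 1/12 s, in which the tool goes at most 41.7 mm and 7.16 degrees, less where a joint would pass 70% of its speed; a pose out of reach is approached as far as the arm can. A call is refused whole if a number of a shift passes 41.7 or a number of a turn 0.125, either way. A call with a gripper value outside its range is refused whole. The fingers move at their own pace and stop on an object; "squeeze" is the grip in N (left out, the last holds). Time passes only in rows, so rows that do not move let the fingers close. It gives the time, the measured TCP pose, the force, the opening and the grip force at its end, in the units of the state.
- telemetry.get_obs(): the state, without advancing time (a new reading comes with each control period).
- cams.read_camera(name): name is "scene" or "side" or "wrist"; returns the picture (400x640x3 uint8, blue, green, red); there is no depth.
- cams.calibration(name): a dict with "K" (3x3 intrinsics, pixels), "origin" and "rotation" of the camera in the world; the wrist camera has in their place "hand_eye" (4x4, takes a point from camera to tool coordinates, whose origin is the TCP and whose axes are the flange's). Camera axes: x right, y down, z forward; pixel columns grow to the right and rows downward; lengths in m; the calibration is good to about 2 mm. A picture is of the moment at which its call begins: read the wrist's pose just before it. calibration takes no time and is no camera call.
- env.sign_off(): hands the job in; it is judged then, once.
The state is a dict: "time_s": time; "qpos": joint angles; "joint_velocities": joint speeds; "effort": joint torques, N m; "tool_pos": TCP position; "tool_rot": TCP orientation; "force": force on the tool from outside, world axes, zero at the start; "wrist_torque": the same for the moment, N m; "grip_width": finger opening in m; "grasp_force": force on a finger pad.
Only numpy, scipy, OpenCV 4.12 (cv2) and the standard library are available. Lean on these libraries where they do the work, as an engineer would, in place of code of your own. Each camera call takes 0.05 s, during which the arm holds its last target. There are 200 camera calls.

### The job

The washed lids of the four stoneware storage jars are stacked on the worktop, the largest at the bottom. Work down the stack from the top: take off one lid at a time and close the jar whose mouth it fits before you lift the next, each lid flat and fully home with its plug in the mouth. Leave the jars standing where they are, and do not knock over or shove the onion and the glass.

Things in the scene. Friction and masses are not known exactly. Their poses are not given: they have to be found in the camera images.
- lid_small: The smallest jar lid, topmost in the stack: a round light-wood disc 40 mm across and 12 mm thick, its edge painted terracotta-brown like its jar, with a dark round rubber plug 22 mm across and 9 mm deep under it (21 mm high in all). Origin: centre of the plug's underside; z points up through the disc, so the wood reaches from z = 9 to 21 mm. It is round: its yaw means nothing. Belongs on the terracotta-brown jar. Loose, 14 g nominal; take it by the wooden edge.
- lid_medium: The second smallest jar lid, second from the top in the stack: a round light-wood disc 49 mm across and 12 mm thick, its edge painted sage-green like its jar, with a dark round rubber plug 31 mm across and 9 mm deep under it (21 mm high in all). Origin: centre of the plug's underside; z points up through the disc, so the wood reaches from z = 9 to 21 mm. It is round: its yaw means nothing. Belongs on the sage-green jar. Loose, 17 g nominal; take it by the wooden edge.
- lid_large: The second largest jar lid, third from the top in the stack: a round light-wood disc 58 mm across and 12 mm thick, its edge painted dark blue like its jar, with a dark round rubber plug 40 mm across and 9 mm deep under it (21 mm high in all). Origin: centre of the plug's underside; z points up through the disc, so the wood reaches from z = 9 to 21 mm. It is round: its yaw means nothing. Belongs on the dark blue jar. Loose, 20 g nominal; take it by the wooden edge.
- lid_xlarge: The largest jar lid, at the bottom in the stack: a round light-wood disc 67 mm across and 12 mm thick, its edge painted cream-white like its jar, with a dark round rubber plug 49 mm across and 9 mm deep under it (21 mm high in all). Origin: centre of the plug's underside; z points up through the disc, so the wood reaches from z = 9 to 21 mm. It is round: its yaw means nothing. Belongs on the cream-white jar. Loose, 23 g nominal; take it by the wooden edge.
- jar_small: The smallest storage jar: open, empty round stoneware jar in terracotta-brown glaze, 68 mm high, belly 62 mm across, with a short upright neck 37 mm across outside and a mouth 30 mm across inside (so the plug of its lid has 4 mm to spare all round). Origin: centre of its underside; z up; mouth rim at z = 68 mm. With its lid home the wood rests on the rim, so the lid's origin is 59 mm above the jar's. Loose; stands on the worktop.
- jar_medium: The second smallest storage jar: open, empty round stoneware jar in sage-green glaze, 78 mm high, belly 71 mm across, with a short upright neck 46 mm across outside and a mouth 39 mm across inside (so the plug of its lid has 4 mm to spare all round). Origin: centre of its underside; z up; mouth rim at z = 78 mm. With its lid home the wood rests on the rim, so the lid's origin is 69 mm above the jar's. Loose; stands on the worktop.
- jar_large: The second largest storage jar: open, empty round stoneware jar in dark blue glaze, 88 mm high, belly 80 mm across, with a short upright neck 55 mm across outside and a mouth 48 mm across inside (so the plug of its lid has 4 mm to spare all round). Origin: centre of its underside; z up; mouth rim at z = 88 mm. With its lid home the wood rests on the rim, so the lid's origin is 79 mm above the jar's. Loose; stands on the worktop.
- jar_xlarge: The largest storage jar: open, empty round stoneware jar in cream-white glaze, 98 mm high, belly 88 mm across, with a short upright neck 64 mm across outside and a mouth 57 mm across inside (so the plug of its lid has 4 mm to spare all round). Origin: centre of its underside; z up; mouth rim at z = 98 mm. With its lid home the wood rests on the rim, so the lid's origin is 89 mm above the jar's. Loose; stands on the worktop.
- onion: Bystander: red-brown onion, 62 mm across, 66 mm high, loose on the worktop behind the jars. Origin: centre of its underside.
- glass: Bystander: clear drinking glass, 79 mm across, 90 mm high, loose, to the right of the jars. Behind it a wall cabinet hangs 0.52 m above the worktop, close behind the right-hand jars: carry lids low there. Origin: centre of its underside.

How it is judged:
By the outcome, as a careful person would: the job done as asked, in the order asked, and still so for the second after the job is handed in, with the robot touching nothing.
It also fails if it takes over 104 s, if anything falls off the work surface, if the arm or the gripper's body presses on something with over 40 N, if the wrist force passes 120 N, or if a joint passes its speed limit or range.

## Working session

There is one attempt and no reset: what is moved stays moved. The work goes in short steps, Python scripts to look and compute and a tool call to move; the robot and the scene stay as the last step left them, time stands still between calls to the robot, and variables do not carry over. Pictures are saved under pics/ and viewed, at most 14 in all, crops included, and the job is handed in when it is done.

Besides the shell and the picture viewer there is one more tool, called after "Call:" as name(argument=value, ...) on one line, values as JSON. arm_command: Moves the arm, as the interface text tells. Its arguments: {"type":"object","properties":{"series":{"type":"string"},"squeeze":{"type":"number"}},"required":["series"]}

```bash
mkdir -p pics; ls
python3 - <<'E'
from cell import telemetry, cams, env
import cv2, numpy as np
o=telemetry.get_obs(); print({k:np.round(o[k],3) for k in o})
for n in ("scene","side","wrist"):
    cv2.imwrite(f"pics/{n}0.png",cams.read_camera(n)); c=cams.calibration(n); print(n,{k:np.round(c[k],4).tolist() if not isinstance(c[k],str) else c[k] for k in c})
E
```

```text
pics
{'time_s': np.float64(0.0), 'qpos': array([-76.37 ,  18.439,  -4.016,  83.176,   1.293,  78.541,  -3.261]), 'joint_velocities': array([ 0.082,  0.031,  0.017, -0.007, -0.027, -0.009, -0.022]), 'effort': array([-0.0000e+00, -4.9131e+01, -4.0400e-01, -3.1251e+01, -6.4000e-02,
        4.4000e-02,  0.0000e+00]), 'tool_pos': array([0.144, 0.633, 0.221]), 'tool_rot': array([-1.79889e+02,  4.00000e-03,  1.67179e+02]), 'force': array([-0.432,  0.38 , -0.125]), 'wrist_torque': array([ 0.008, -0.002,  0.003]), 'grasp_force': np.float64(0.0), 'grip_width': np.float64(0.087)}
scene {'K': [[472.6283, 0.0, 326.413], [0.0, 472.6283, 203.8879], [0.0, 0.0, 1.0]], 'origin': [-0.1784, -1.2279, 0.6826], 'rotation': [-114.0321, 0.5798, -31.5508]}
side {'K': [[372.2046, 0.0, 313.8245], [0.0, 372.2046, 201.0007], [0.0, 0.0, 1.0]], 'origin': [0.2274, 0.8605, 0.6366], 'rotation': [-119.6166, -1.3972, -158.1894]}
wrist {'K': [[302.4717, 0.0, 320.4348], [0.0, 302.4717, 196.4225], [0.0, 0.0, 1.0]], 'hand_eye': [[-0.0006, -0.9634, -0.2681, 0.0735], [1.0, -0.0008, 0.0004, 0.0], [-0.0006, -0.2681, 0.9634, -0.1616], [0.0, 0.0, 0.0, 1.0]]}
```

View pics/scene0.png

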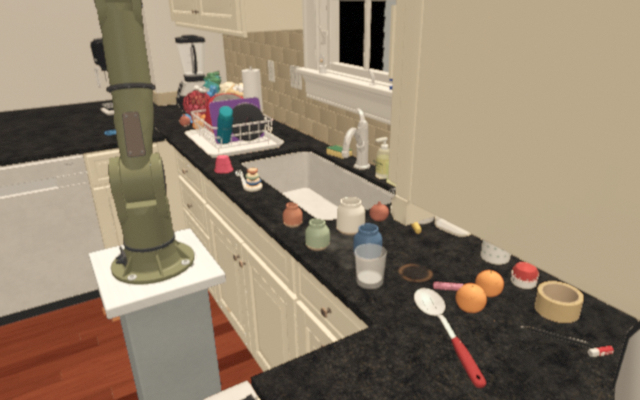

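View pics/side0.png

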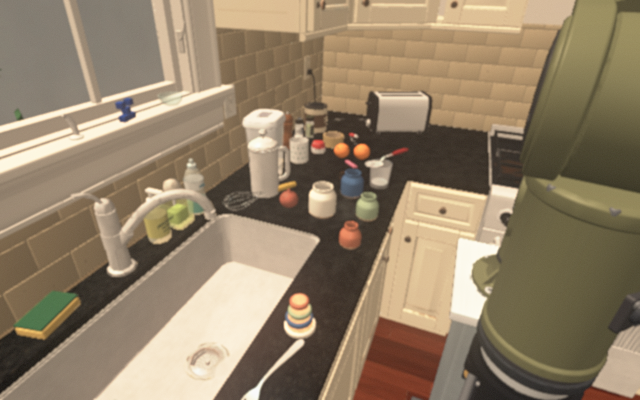

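The scene view shows the stack at about (252,178), with brown at (292,215), green (317,234), cream (350,215), blue (368,240), glass (370,265) and onion (379,212). In the side view the stack is at (300,315), brown (349,235), green (367,206), cream (322,199) and blue (352,183).

```bash
cat > h.py <<'E'
from cell import telemetry, cams, env
import cv2, numpy as np
from scipy.spatial.transform import Rotation as R
def cam(n,obs=None):
    c=cams.calibration(n)
    if n!="wrist": return c["K"],R.from_euler("xyz",c["rotation"],degrees=True).as_matrix(),np.array(c["origin"])
    T=np.eye(4);T[:3,:3]=R.from_euler("xyz",obs["tool_rot"],degrees=True).as_matrix();T[:3,3]=obs["tool_pos"]
    T=T@np.array(c["hand_eye"]); return c["K"],T[:3,:3],T[:3,3]
def ray(n,px,z,obs=None):
    K,Rm,o=cam(n,obs); d=Rm@np.linalg.inv(K)@[px[0],px[1],1]; return o+d*(z-o[2])/d[2]
def proj(n,P,obs=None):
    K,Rm,o=cam(n,obs); p=K@(Rm.T@(np.array(P)-o)); return p[:2]/p[2]
E
python3 - <<'E'
from h import *
P={"stack":((252,178),(300,315),.045),"brown":((292,215),(349,235),.034),"green":((317,235),(367,206),.039),"cream":((350,216),(322,200),.05),"blue":((368,240),(352,183),.045),"glass":((370,265),(379,172),.045),"onion":((379,212),(289,198),.033)}
for k,(a,b,z) in P.items(): print(k,ray("scene",a,z).round(3),ray("side",b,z).round(3))
s=cv2.imread("pics/scene0.png")[155:295,225:395]; d=cv2.imread("pics/side0.png")[150:340,260:400]
s=cv2.resize(s,None,fx=3,fy=3,interpolation=2)
d=cv2.resize(d,None,fx=3,fy=3,interpolation=2)
out=np.zeros((600,800,3),np.uint8); s=cv2.resize(s,(400,330)); d=cv2.resize(d,(400,543)); out[:330,:400]=s; out[:543,400:]=d
out[340:590,0:400]=cv2.resize(cv2.imread("pics/wrist0.png"),(400,250)); cv2.imwrite("pics/c.png",out)
E
```

```text
stack [0.453 0.353 0.045] [0.448 0.348 0.045]
brown [0.439 0.001 0.034] [0.444 0.011 0.034]
green [ 0.432 -0.169  0.039] [ 0.437 -0.161  0.039]
cream [ 0.572 -0.134  0.05 ] [ 0.576 -0.12   0.05 ]
blue [ 0.532 -0.283  0.045] [ 0.525 -0.286  0.045]
glass [ 0.457 -0.394  0.045] [ 0.459 -0.417  0.045]
onion [ 0.688 -0.13   0.033] [ 0.691 -0.116  0.033]
```

View pics/c.png

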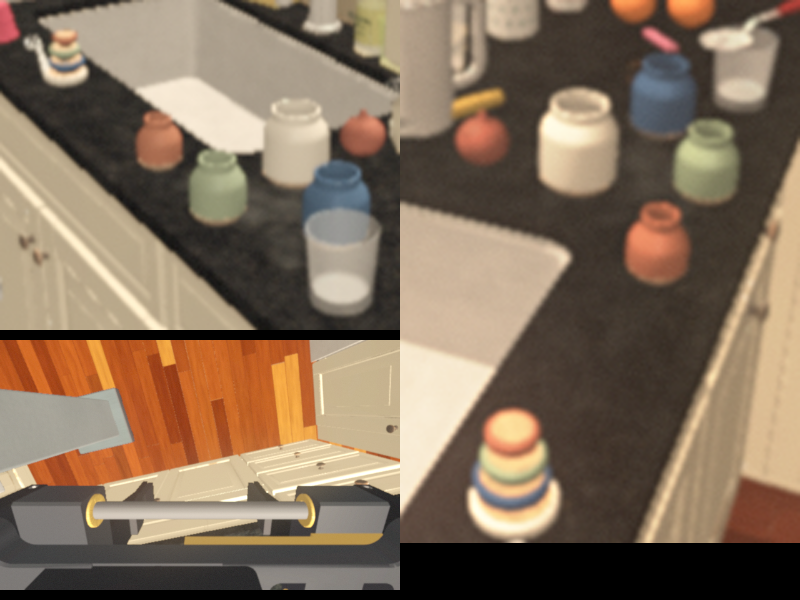

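The crops show all seven things clearly: jars open, stack upright, glass in front of the blue jar. The rough positions agree between views to 1–2 cm. I'll move over the stack for a close look, with the tool at yaw 90 so its axes line up with the world.

Call:
arm_command(series="-33 -19 0 0 0;-33 -19 0 0 0;-33 -19 0 0 0;-33 -19 0 0 0;-33 -19 0 0 0;-33 -19 0 0 0;-33 -19 0 0 0;-33 -19 0 0 0;-33 -19 0 0 0;-33 -19 0 0 0;-33 -19 0 0 0;0 0 0 0 0", squeeze=10)

```text
time_s: 1.15
tool_pos: [0.4589, 0.3409, 0.2226]
tool_rot: [-179.8, 0.3, 166.4]
force: [0.1, -1.1, 0.2]
grip_width: 0.087
grasp_force: 0.0
```

Call:
arm_command(series="0 0 0 0.1225 0;0 0 0 0.1225 0;0 0 0 0.1225 0;0 0 0 0.1225 0;0 0 0 0.1225 0;0 0 0 0.1225 0;0 0 0 0.1225 0;0 0 0 0.1225 0;0 0 0 0.1225 0;0 0 0 0.1225 0;0 0 0 0.1225 0;0 0 0 0 0;0 0 0 0 0")

```text
time_s: 2.23
tool_pos: [0.4516, 0.3495, 0.2223]
tool_rot: [-180.0, 0.0, 90.2]
force: [-0.7, 0.0, -0.2]
grip_width: 0.0869
grasp_force: 0.0
```

```bash
cat >> h.py <<'E'
def snap(n,name):
    o=telemetry.get_obs(); im=cams.read_camera(n)
    if name: cv2.imwrite(f"pics/{name}.png",im)
    return im,o
E
python3 - <<'E'
from h import *
im,o=snap("wrist","w1"); print(o["tool_pos"].round(4),o["tool_rot"].round(2),o["qpos"].round(1),proj("wrist",(.45,.35,.084),o))
E
```

```text
[0.4516 0.3495 0.2223] [-1.7998e+02  2.0000e-02  9.0180e+01] [-55.2   8.7  16.5  95.3  -2.5  76.3 -38.1] [319.15443681 186.56717211]
```

View pics/w1.png

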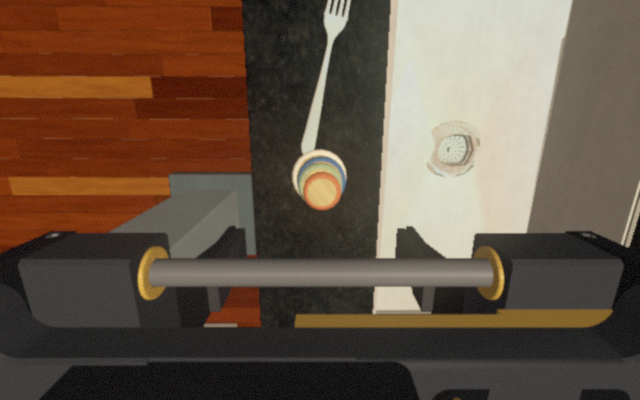

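The wrist view shows the stack centred at about (322,185), the top lid disc at (322,190), and a fork beyond it. Now I'll measure the lids.

```bash
cat >> h.py <<'E'
RNG={"small":((0,110,60),(14,255,255)),"medium":((35,30,50),(85,255,255)),"large":((95,60,30),(125,255,255)),"xlarge":((0,0,130),(179,90,255))}
ZT={"small":.084,"medium":.063,"large":.042,"xlarge":.021}
RAD={"small":.020,"medium":.0245,"large":.029,"xlarge":.0335}
def fit(im,o,lid,guess,z):
    """circle of lid (colour ring) near guess at height z: rays of the silhouette to plane z, circle fit"""
    hsv=cv2.cvtColor(im,cv2.COLOR_BGR2HSV); m=cv2.inRange(hsv,*map(np.array,RNG[lid]))
    c=proj("wrist",(*guess,z),o); e=proj("wrist",(guess[0]+RAD[lid],guess[1],z),o); r=np.linalg.norm(e-c)
    roi=np.zeros_like(m); cv2.circle(roi,tuple(int(v) for v in c.round()),int(r*1.7),255,-1); m&=roi
    n,l,s,_=cv2.connectedComponentsWithStats(cv2.morphologyEx(m,cv2.MORPH_CLOSE,np.ones((3,3))))
    m=(l==1+s[1:,4].argmax()); cn=cv2.findContours(m.astype(np.uint8),cv2.RETR_EXTERNAL,cv2.CHAIN_APPROX_NONE)[0][0]
    h=cv2.convexHull(cn)[:,0].astype(float)
    P=np.array([ray("wrist",p,z,o)[:2] for p in cn[:,0]])
    ctr,rad=cv2.minEnclosingCircle(P.astype(np.float32)); bb=(P.min(0)+P.max(0))/2
    return np.round(ctr,4),round(rad,4),bb.round(4),h.mean(0).round(),(P.max(0)-P.min(0)).round(4)
E
python3 - <<'E'
from h import *
im=cv2.imread("pics/w1.png"); o=telemetry.get_obs()
for l in RNG: print(l,fit(im,o,l,(.452,.35),ZT[l]-.003))
E
```

```text
small (array([0.4524, 0.3438]), 0.021, array([0.453 , 0.3442]), array([322., 192.]), array([0.0394, 0.0406]))
medium (array([0.4273, 0.3521]), 0.0019, array([0.4273, 0.3521]), array([299., 180.]), array([0.0012, 0.0034]))
large (array([0.4534, 0.3485]), 0.0274, array([0.4538, 0.355 ]), array([324., 168.]), array([0.0525, 0.0376]))
xlarge (array([0.4498, 0.3607]), 0.0444, array([0.4494, 0.3635]), array([316., 167.]), array([0.0668, 0.081 ]))
```

Call:
arm_command(series="-2 0.5 20 0 0;-2 0.5 20 0 0;-1.5 0 20 0 0;0 0 20 0 0;0 0 15 0 0;0 0 0 0 60;0 0 0 0 60;0 0 0 0 60")

```text
time_s: 2.95
tool_pos: [0.4534, 0.3444, 0.1287]
tool_rot: [179.9, -0.1, 90.0]
force: [-0.2, 0.1, 0.0]
grip_width: 0.0742
grasp_force: 0.0
```

Run:
```python
from h import *
im,o=snap("wrist","w2"); print(o["tool_pos"].round(4),o["grip_width"])
print(fit(im,o,"small",(.4528,.344),.081))
```

```text
[0.4534 0.3444 0.1287] 0.07415701830073085
(array([0.4524, 0.344 ]), 0.0212, array([0.453 , 0.3441]), array([320., 214.]), array([0.0398, 0.041 ]))
```

View pics/w2.png

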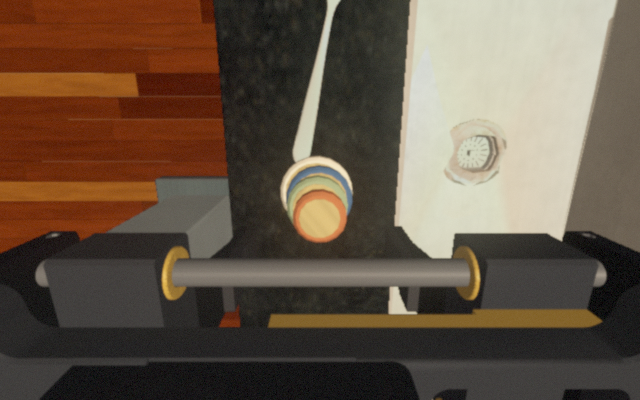

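The disc sits at (320,217), centred between the fingers and under the TCP. I'll descend and grasp.

Call:
arm_command(series="0 0 16 0 60;0 0 16 0 60;0 0 16 0 60;0 0 10 0 60;0 0 4.5 0 60;0 0 0 0 60;0 0 0 0 60;0 0 0 0 160;0 0 0 0 160;0 0 0 0 160;0 0 0 0 160;0 0 0 0 160;0 0 0 0 160;0 0 0 0 160;0 0 0 0 160;0 0 0 0 160;0 0 0 0 160")

```text
time_s: 4.42
tool_pos: [0.453, 0.3441, 0.0653]
tool_rot: [180.0, -0.0, 90.0]
force: [-0.2, -0.4, 2.0]
grip_width: 0.0393
grasp_force: 10.0
```

Call:
arm_command(series="0 0 -15 0 160;0 0 -30 0 160;0 0 -40 0 160;0 0 -40 0 160;-25 2 -5 0 160;-35 4 -4 0 160;-35 4 -4 0 160;-35 4 -4 0 160;-35 4 -4 0 160;-35 4 -4 0 160;-35 4 -4 0 160;-35 4 -4 0 160;-35 4 -4 0 160;-35 4 -4 0 160;-35 4 -4 0 160;-35 4 -4 0 160;-30 4 0 0 160;-10 0 0 0 160;0 0 0 0 160;0 0 0 0 160")

```text
time_s: 6.08
tool_pos: [0.5024, -0.1054, 0.2387]
tool_rot: [-180.0, -0.1, 89.9]
force: [-0.4, 0.9, -0.4]
grip_width: 0.0393
grasp_force: 10.0
```

Run:
```python
from h import *
im,o=snap("wrist","w3"); print(o["tool_pos"].round(4),o["tool_rot"].round(2),o["grip_width"]); np.save("o3.npy",o,allow_pickle=True)
```

```text
[ 0.5024 -0.1054  0.2387] [-1.7996e+02 -5.0000e-02  8.9940e+01] 0.03929256989162421
```

View pics/w3.png

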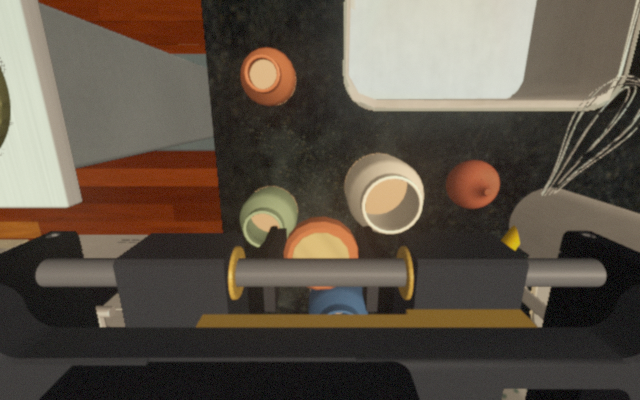

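The lid is held at (321,252). The mouths are visible: brown at (263,74) and cream at (391,204), with green partly hidden at (265,222). I'll measure the tan openings on the rim plane.

```bash
cat >> h.py <<'E'
RIM={"small":.068,"medium":.078,"large":.088,"xlarge":.098}; MOUTH={"small":.030,"medium":.039,"large":.048,"xlarge":.057}
def mouth(im,o,j,guess):
    z=RIM[j]; c=proj("wrist",(*guess,z),o); r=np.linalg.norm(proj("wrist",(guess[0]+MOUTH[j]/2,guess[1],z),o)-c)
    hsv=cv2.cvtColor(im,cv2.COLOR_BGR2HSV); x,y=c.astype(int)
    roi=np.zeros(im.shape[:2],np.uint8); cv2.circle(roi,(int(c[0]),int(c[1])),int(r*1.5),255,-1)
    s0=np.median(hsv[y-2:y+3,x-2:x+3].reshape(-1,3),0)
    # tan interior, any brightness: hue near the centre's, saturation near
    m=(abs(hsv[...,0].astype(int)-s0[0])<7)&(abs(hsv[...,1].astype(int)-s0[1])<45)&(roi>0)&(hsv[...,2]>40)
    m=cv2.morphologyEx(m.astype(np.uint8),cv2.MORPH_OPEN,np.ones((2,2)))
    n,l,s,_=cv2.connectedComponentsWithStats(m); m=(l==1+s[1:,4].argmax()).astype(np.uint8)
    cn=max(cv2.findContours(m,cv2.RETR_EXTERNAL,cv2.CHAIN_APPROX_NONE)[0],key=len)[:,0]
    P=np.array([ray("wrist",p,z,o)[:2] for p in cn]); ctr,rad=cv2.minEnclosingCircle(P.astype(np.float32))
    return dict(guess_px=c.round(),hsv=s0,circ=np.round(ctr,4),d=round(2*rad,4),bb=((P.min(0)+P.max(0))/2).round(4),size=(P.max(0)-P.min(0)).round(4))
E
python3 - <<'E'
from h import *
im=cv2.imread("pics/w3.png"); o=np.load("o3.npy",allow_pickle=True).item()
for j,p in (("small",(263,74)),("medium",(265,225)),("xlarge",(391,204))):
    print(j,mouth(im,o,j,ray("wrist",p,RIM[j],o)[:2]), ray("wrist",p,RIM[j],o).round(4))
hsv=cv2.cvtColor(im,cv2.COLOR_BGR2HSV)
print(hsv[74,235:305:2].tolist()); print(hsv[204,355:428:3].tolist())
print(fit(im,o,"small",o["tool_pos"][:2]+[0,0],o["tool_pos"][2]+.016))
E
```

```text
small {'guess_px': array([263.,  74.]), 'hsv': array([ 17.,  98., 221.]), 'circ': array([0.4442, 0.0051]), 'd': 0.0303, 'bb': array([0.4438, 0.0051]), 'size': array([0.028 , 0.0288])} [0.4433 0.0063 0.068 ]
medium {'guess_px': array([265., 225.]), 'hsv': array([ 17., 103., 215.]), 'circ': array([ 0.4408, -0.1632]), 'd': 0.0467, 'bb': array([ 0.4436, -0.1639]), 'size': array([0.0381, 0.0442])} [ 0.439 -0.155  0.078]
xlarge {'guess_px': array([391., 204.]), 'hsv': array([ 17., 102., 218.]), 'circ': array([ 0.5781, -0.1258]), 'd': 0.0582, 'bb': array([ 0.5781, -0.1258]), 'size': array([0.057 , 0.0547])} [ 0.5757 -0.1241  0.098 ]
[[18, 75, 44], [13, 67, 46], [12, 132, 56], [9, 164, 118], [10, 171, 140], [11, 156, 209], [11, 148, 203], [13, 123, 180], [17, 98, 221], [17, 99, 220], [17, 99, 220], [17, 100, 220], [17, 100, 219], [17, 99, 221], [17, 98, 221], [17, 99, 220], [17, 98, 222], [17, 96, 220], [17, 97, 221], [17, 96, 222], [16, 100, 219], [12, 142, 213], [12, 142, 214], [11, 162, 176], [11, 166, 200], [11, 161, 199], [11, 166, 197], [11, 165, 195], [11, 165, 190], [11, 170, 171], [12, 135, 121], [26, 71, 50], [18, 80, 54], [20, 74, 52], [8, 49, 57]]
[[18, 75, 149], [18, 75, 154], [17, 68, 165], [23, 53, 232], [17, 101, 218], [17, 98, 218], [17, 101, 219], [17, 101, 218], [17, 103, 218], [17, 102, 219], [17, 102, 219], [17, 101, 218], [17, 102, 218], [17, 100, 220], [17, 100, 209], [16, 79, 135], [18, 71, 129], [17, 76, 127], [18, 78, 124], [18, 83, 123], [17, 78, 121], [16, 73, 137], [21, 51, 231], [17, 77, 60], [15, 78, 59]]
(array([ 0.5028, -0.1024]), 0.0206, array([ 0.5028, -0.0944]), array([324., 235.]), array([0.0405, 0.0235]))
```

Call:
arm_command(series="15 -8 0 0 160;30 -15.5 0 0 160;30 -15.5 0 0 160;25 -13 20 0 160;11 -6 30 0 160;0 0 35 0 160;0 0 35 0 160;0 0 25 0 160;0 0 13 0 160;0 0 0 0 160;0 0 0 0 160;0 0 0 0 160")

```text
time_s: 7.13
tool_pos: [0.4455, 0.0062, 0.0821]
tool_rot: [179.9, -0.0, 90.1]
force: [-0.2, 0.1, 0.1]
grip_width: 0.0397
grasp_force: 10.0
```

Run:
```python
from h import *
im,o=snap("wrist","w4"); print(o["tool_pos"].round(4),o["tool_rot"].round(2),o["qpos"].round(1))
s=cams.read_camera("side")[190:270,300:400]; cv2.imwrite("pics/w4c.png",np.vstack([im[150:350,120:520],cv2.resize(s,(400,320),interpolation=2)]))
```

```text
[0.4455 0.0062 0.0821] [ 1.7991e+02 -4.0000e-02  9.0090e+01] [-37.2  -0.4  33.2 121.6   0.2  58.6  -4. ]
```

View pics/w4c.png

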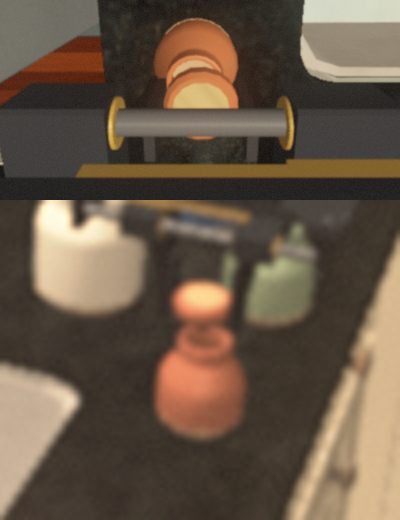

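The crops show the lid over the brown jar. In the wrist crop the lid is centred at about x=201 and the jar at about 196. In the side crop the lid top is at about (202,296) and the mouth at (207,337). I'll compare the two through the side camera.

Run:
```python
from h import *
print(ray("side",(350.5,214),.100).round(4),ray("side",(351.75,224.25),.068).round(4))
im=cv2.imread("pics/w4.png"); hsv=cv2.cvtColor(im,cv2.COLOR_BGR2HSV); o=telemetry.get_obs()
m=cv2.inRange(hsv,(0,110,60),(14,255,255))
for r in range(170,262,6):
    x=np.where(m[r,260:380])[0]+260; print(r,x.min() if len(x) else 0,x.max() if len(x) else 0,end="; ")
for P in ((.444,.0055,.068),(.444,.0055,.04),(.4455,.0062,.1)): print(proj("wrist",P,o).round(1))
```

```text
[0.4466 0.0048 0.1   ] [0.4405 0.005  0.068 ]
170 301 330; 176 294 341; 182 285 344; 188 282 351; 194 278 354; 200 275 356; 206 274 357; 212 272 358; 218 273 358; 224 275 357; 230 285 359; 236 285 360; 242 285 360; 248 283 358; 254 283 358; 260 0 0; [317.5 234.7]
[317.8 219.4]
[319.9 257.2]
```

The jar lies about 4.5 mm further toward −X than the lid. I'll correct that and lower.

Call:
arm_command(series="0 -2.2 0 0 160;0 -2.1 0 0 160;0 0 0 0 160;0 0 5 0 160;0 0 4 0 160;0 0 4 0 160;0 0 3 0 160;0 0 2 0 160;0 0 0 0 160;0 0 0 0 160")

```text
time_s: 8.07
tool_pos: [0.4404, 0.0049, 0.0629]
tool_rot: [-180.0, 0.0, 90.0]
force: [0.9, 0.1, 0.7]
grip_width: 0.0393
grasp_force: 10.0
```

Run:
```python
from h import *
im,o=snap("wrist","w5"); print(o["tool_pos"].round(4),o["force"].round(2),o["wrist_torque"].round(2))
hsv=cv2.cvtColor(im,cv2.COLOR_BGR2HSV); m=cv2.inRange(hsv,(0,110,60),(14,255,255))
for r in range(170,262,6):
    x=np.where(m[r,260:380])[0]+260; print(r,x.min() if len(x) else 0,x.max() if len(x) else 0,end="; ")
s=cams.read_camera("side")[190:270,300:400]; cv2.imwrite("pics/w5c.png",np.vstack([im[150:350,120:520],cv2.resize(s,(400,320),interpolation=2)]))
```

```text
[0.4404 0.0049 0.0629] [0.87 0.06 0.66] [-0.11 -0.18 -0.02]
170 321 327; 176 300 343; 182 293 351; 188 288 356; 194 284 360; 200 281 363; 206 278 367; 212 277 368; 218 276 368; 224 276 369; 230 285 361; 236 286 359; 242 285 366; 248 283 358; 254 283 358; 260 0 0;
```

View pics/w5c.png

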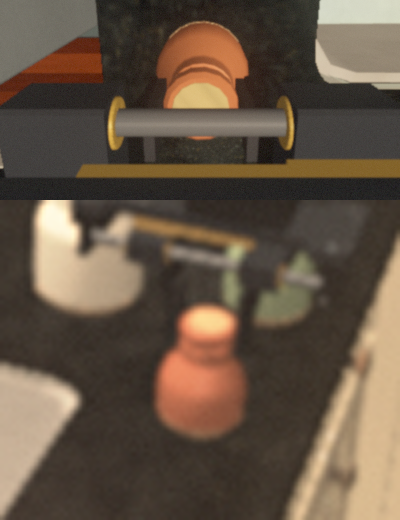

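Lid and jar are now centred on each other (322 and 322.5 px) and the lid is down on the rim. I'll release and rise.

Call:
arm_command(series="0 0 0.7 0 160;0 0 0 0 120;0 0 0 0 90;0 0 0 0 90;0 0 0 0 90;0 0 0 0 90;0 0 -5 0 90;0 0 -15 0 90;0 0 -25 0 90;0 0 -30 0 90;0 0 -30 0 90;0 0 -25 0 90;0 0 0 0 90;0 0 0 0 90")

```text
time_s: 9.33
tool_pos: [0.4414, 0.0051, 0.194]
tool_rot: [179.8, -0.1, 90.0]
force: [-0.5, -0.4, -0.1]
grip_width: 0.0567
grasp_force: 0.0
```

Run:
```python
from h import *
im,o=snap("wrist","w6"); print(o["tool_pos"].round(4),o["grip_width"])
print(fit(im,o,"small",(.4415,.005),.077))
s=cams.read_camera("side")[190:270,300:400]; cv2.imwrite("pics/w6c.png",np.vstack([im[150:350,120:520],cv2.resize(s,(400,320),interpolation=2)]))
```

```text
[0.4414 0.0051 0.194 ] 0.056712717947359104
(array([0.4415, 0.0129]), 0.0288, array([0.4417, 0.0114]), array([321., 184.]), array([0.0539, 0.0535]))
```

View pics/w6c.png

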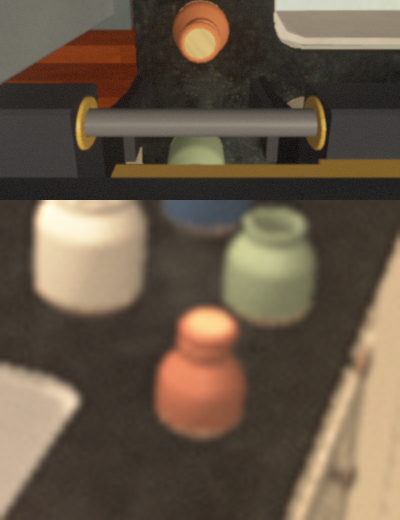

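The terracotta jar is closed: its lid sits flat and central. Next is the medium lid, so I go back over the stack.

Call:
arm_command(series="20 1 0 0 60;36 1.5 0 0 60;36 1 0 0 60;36 1.5 0 0 60;36 1 0 0 60;36 1.5 0 0 60;36 1 0 0 60;36 1.5 0 0 60;36 1 5 0 60;24 1 10 0 60;7 0 10 0 60;0 0 10 0 60;0 0 10 0 60;0 0 0 0 60;0 0 0 0 60")

```text
time_s: 10.68
tool_pos: [0.4527, 0.3415, 0.1464]
tool_rot: [-179.9, 0.1, 89.8]
force: [-0.8, -0.2, 0.0]
grip_width: 0.0665
grasp_force: 0.0
```

Run:
```python
from h import *
im,o=snap("wrist","w7"); print(o["tool_pos"].round(4),o["grip_width"])
for l in ("medium","large"): print(l,fit(im,o,l,(.453,.345),ZT[l]-.003))
```

```text
[0.4527 0.3415 0.1464] 0.06651599504361323
medium (array([0.4731, 0.3368]), 0.0024, array([0.4731, 0.3368]), array([344., 206.]), array([0.0009, 0.0045]))
large (array([0.4531, 0.3469]), 0.0278, array([0.4535, 0.3541]), array([326., 176.]), array([0.0522, 0.0393]))
```

Run:
```python
from h import *
import h
im=cv2.imread("pics/w7.png"); o=telemetry.get_obs(); hsv=cv2.cvtColor(im,cv2.COLOR_BGR2HSV)
c=proj("wrist",(.453,.344,.06),o).round().astype(int); print(c); print(hsv[c[1],c[0]-40:c[0]+41:2].tolist()); print(hsv[c[1]-45:c[1]+40:3,c[0]].tolist())
for lo in (22,24,26):
    h.RNG["medium"]=((lo,40,90),(60,130,255)); print(lo,fit(im,o,"medium",(.453,.345),.060))
```

```text
[321 199]
[[16, 84, 58], [19, 67, 65], [18, 85, 75], [18, 74, 135], [21, 62, 189], [28, 68, 154], [31, 71, 176], [24, 88, 194], [21, 110, 220], [21, 111, 220], [21, 112, 220], [21, 114, 220], [21, 109, 219], [20, 109, 217], [21, 110, 217], [21, 107, 219], [21, 110, 223], [21, 109, 224], [20, 110, 224], [21, 109, 223], [21, 110, 221], [21, 111, 219], [21, 113, 221], [21, 110, 223], [21, 109, 224], [21, 108, 225], [21, 109, 226], [21, 109, 226], [22, 108, 226], [21, 106, 227], [24, 87, 205], [32, 68, 190], [31, 61, 180], [95, 34, 141], [106, 62, 120], [21, 67, 65], [16, 62, 62], [19, 88, 61], [16, 79, 61], [21, 91, 59], [19, 69, 63]]
[[21, 50, 241], [20, 83, 213], [104, 64, 128], [104, 70, 145], [21, 95, 195], [30, 67, 159], [32, 67, 182], [25, 82, 198], [21, 109, 220], [21, 109, 217], [21, 111, 218], [21, 110, 220], [21, 109, 224], [21, 112, 223], [21, 110, 222], [21, 110, 221], [21, 111, 219], [20, 107, 224], [20, 108, 225], [21, 108, 225], [21, 109, 225], [21, 109, 226], [27, 76, 194], [32, 76, 137], [17, 73, 63], [18, 92, 61], [21, 84, 58], [18, 73, 63], [18, 70, 62]]
22 (array([0.4512, 0.3465]), 0.0255, array([0.4505, 0.347 ]), array([319., 194.]), array([0.0488, 0.0496]))
24 (array([0.4516, 0.3467]), 0.0255, array([0.4509, 0.3466]), array([318., 194.]), array([0.048 , 0.0488]))
26 (array([0.4515, 0.3464]), 0.0252, array([0.4509, 0.3466]), array([318., 194.]), array([0.0479, 0.0488]))
```

Call:
arm_command(series="2.5 -0.8 15 0 60;2.5 -0.7 25 0 60;0 0 25 0 60;0 0 20 0 60;0 0 11 0 60;0 0 5 0 60;0 0 0 0 60;0 0 0 0 60;0 0 0 0 130;0 0 0 0 130;0 0 0 0 130;0 0 0 0 130;0 0 0 0 130;0 0 0 0 130;0 0 0 0 130")

```text
time_s: 11.98
tool_pos: [0.4514, 0.3493, 0.0471]
tool_rot: [180.0, -0.1, 90.0]
force: [-0.4, -0.4, 5.7]
grip_width: 0.0481
grasp_force: 10.0
```

Call:
arm_command(series="0 0 -10 0 130;0 0 -25 0 130;0 0 -35 0 130;0 0 -35 0 130;-25 -1 -20 0 130;-36 -1 -10 0 130;-36 -1 -10 0 130;-36 -1 -5 0 130;-36 -1 0 0 130;-36 -1 0 0 130;-36 -1 0 0 130;-36 -1 0 0 130;-36 -1 0 0 130;-36 -1 0 0 130;-36 -1 0 0 130;-36 -1 0 0 130;-36 -1 0 0 130;-36 -1 0 0 130;-20 0 0 0 130;-10 0 0 0 130")

```text
time_s: 13.65
tool_pos: [0.4358, -0.178, 0.1969]
tool_rot: [180.0, 0.0, 89.7]
force: [-0.1, -0.2, 0.4]
grip_width: 0.0482
grasp_force: 10.0
```

Call:
arm_command(series="0 0 0 0 130;0 0 0 0 130;0 0 0 0 130")

```text
time_s: 13.9
tool_pos: [0.4368, -0.1728, 0.1963]
tool_rot: [-180.0, -0.0, 90.1]
force: [0.1, -0.3, 0.6]
grip_width: 0.0483
grasp_force: 10.0
```

```bash
sed -i 's/"medium":((35,30,50),(85,255,255))/"medium":((24,40,60),(60,130,255))/' h.py
python3 - <<'E'
from h import *
im,o=snap("wrist","w8"); print(o["tool_pos"].round(4),o["force"].round(2),o["grip_width"]); np.save("o8.npy",o,allow_pickle=True)
print(mouth(im,o,"medium",(.436,-.163))); print(fit(im,o,"medium",o["tool_pos"][:2],o["tool_pos"][2]+.015))
cv2.imwrite("pics/side8.png",cams.read_camera("side"))
E
```

```text
[ 0.4368 -0.1728  0.1963] [ 0.13 -0.34  0.64] 0.048277718058014
{'guess_px': array([320., 182.]), 'hsv': array([ 17., 102., 218.]), 'circ': array([ 0.4367, -0.1604]), 'd': 0.0384, 'bb': array([ 0.4367, -0.1587]), 'size': array([0.037 , 0.0318])}
(array([ 0.441 , -0.1591]), 0.032, array([ 0.4423, -0.1534]), array([334., 211.]), array([0.0594, 0.0426]))
```

View pics/w8.png

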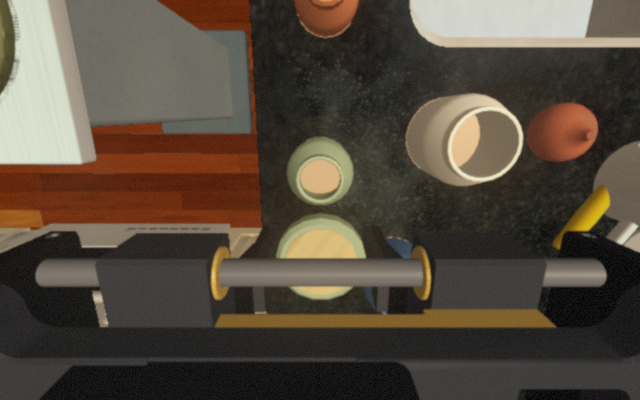

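In the wrist view the green mouth is at (320,177). The held lid's upper edge is at row 213 and it is centred at x≈321.

Run:
```python
from h import *
im=cv2.imread("pics/w8.png"); o=np.load("o8.npy",allow_pickle=True).item(); t=o["tool_pos"]
hsv=cv2.cvtColor(im,cv2.COLOR_BGR2HSV); m=cv2.inRange(hsv,(24,40,60),(60,130,255))
r=[np.where(m[200:240,c])[0].min()+200 for c in range(310,333,4)]; print(r)
print("lid far edge minus TCP", ray("wrist",(321,np.median(r)),t[2]+.016,o)[1]-t[1]-.0245)
xs=np.where(m[232,260:385])[0]+260; print("lid x",xs.min(),xs.max(), ray("wrist",((xs.min()+xs.max())/2,232),t[2]+.016,o)[0]-t[0])
print("mouth",ray("wrist",(320,177),.078,o))
im3=cv2.imread("pics/w3.png"); o3=np.load("o3.npy",allow_pickle=True).item(); m=cv2.inRange(cv2.cvtColor(im3,cv2.COLOR_BGR2HSV),(0,110,60),(14,255,255))
r3=[np.where(m[205:240,c])[0].min()+205 for c in range(312,331,4)]; print(r3, ray("wrist",(321,np.median(r3)),o3["tool_pos"][2]+.016,o3)[1]-o3["tool_pos"][1]-.020)
```

```text
[np.int64(200), np.int64(200), np.int64(200), np.int64(200), np.int64(200), np.int64(200)]
lid far edge minus TCP 0.006696108558743606
lid x 284 358 0.00022037017202902742
mouth [ 0.43619813 -0.15798929  0.078     ]
[np.int64(217), np.int64(217), np.int64(216), np.int64(216), np.int64(217)] 0.002172509285480604
```

Call:
arm_command(series="6 0 10 0 130;7 0 25 0 130;3 0 30 0 130;0 0 25 0 130;0 0 13 0 130;0 0 4 0 130;0 0 0 0 130;0 0 0 0 130;0 0 0 0 130")

```text
time_s: 14.75
tool_pos: [0.4378, -0.1579, 0.0903]
tool_rot: [179.9, -0.0, 90.0]
force: [-0.2, -0.2, 0.5]
grip_width: 0.0487
grasp_force: 10.0
```

Run:
```python
from h import *
im,o=snap("wrist","w9"); print(o["tool_pos"].round(4),o["tool_rot"].round(2)); t=o["tool_pos"]
d=cams.read_camera("side"); cv2.imwrite("pics/side9.png",d); c=cams.read_camera("scene"); cv2.imwrite("pics/scene9.png",c)
a=[proj("side",(t[0],t[1]-.003,.08),o),proj("scene",(t[0],t[1]-.003,.08),o)]; print(a)
cr=[cv2.resize(i[int(p[1])-35:int(p[1])+35,int(p[0])-40:int(p[0])+40],(400,350),interpolation=2) for i,p in zip((d,c),a)]
cv2.imwrite("pics/w9c.png",np.vstack([np.hstack(cr),np.hstack([im[150:350,120:520],im[150:350,120:520]])]))
hsv=cv2.cvtColor(im,cv2.COLOR_BGR2HSV); m=cv2.inRange(hsv,(24,40,60),(60,130,255))
for r in range(165,262,8):
    x=np.where(m[r,250:390])[0]+250; print(r,x.min() if len(x) else 0,x.max() if len(x) else 0,end="; ")
```

```text
[ 0.4378 -0.1579  0.0903] [179.89  -0.    89.99]
[array([368.10452547, 194.74050288]), array([317.06859847, 220.81201771])]
165 327 387; 173 297 389; 181 287 389; 189 279 389; 197 275 389; 205 271 389; 213 270 389; 221 269 389; 229 278 388; 237 279 386; 245 278 363; 253 276 365; 261 0 0;
```

View pics/w9c.png

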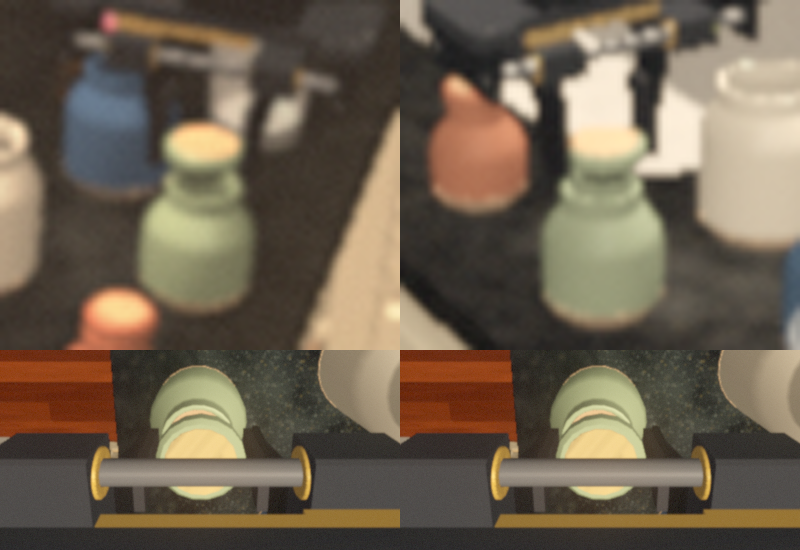

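The crops show the lid hovering over the green mouth. In the side crop the lid is at (203,140) and the rim at about (204,185). In the scene crop the lid is at (205,140) and the rim at about (202,190).

Run:
```python
from h import *
print(ray("side",(368.6,187),.108),ray("side",(368.8,196),.078)); print(ray("scene",(318,213),.108),ray("scene",(317.4,223),.078))
# belly/neck axis checks: lateral offsets of axis points for a jar at (.437,-.160)
for z in (.035,.078,.108): print(z,proj("side",(.437,-.160,z)),proj("scene",(.437,-.160,z)))
```

```text
[ 0.43855616 -0.15933001  0.108     ] [ 0.43443499 -0.15744694  0.078     ]
[ 0.43722393 -0.16814639  0.108     ] [ 0.43335036 -0.17027389  0.078     ]
0.035 [366.91124461 207.25908249] [316.95408044 234.51584053]
0.078 [368.20916669 195.47995505] [316.68337466 221.37473909]
0.108 [369.14297497 187.00529622] [316.49037994 212.00603186]
```

Call:
arm_command(series="0 -1.2 0 0 130;0 -1 0 0 130;0 0 0 0 130;0 0 4 0 130;0 0 4 0 130;0 0 3 0 130;0 0 3 0 130;0 0 1.5 0 130;0 0 0 0 130;0 0 0 0 130")

```text
time_s: 15.73
tool_pos: [0.435, -0.158, 0.074]
tool_rot: [180.0, -0.0, 90.0]
force: [0.3, 0.4, 2.1]
grip_width: 0.0485
grasp_force: 10.0
```

Run:
```python
from h import *
im,o=snap("wrist","w10"); print(o["tool_pos"].round(4),o["force"].round(2),o["wrist_torque"].round(3))
d=cams.read_camera("side"); cv2.imwrite("pics/side10.png",d)
for n in ("pics/side9.png","pics/side10.png"):
    m=cv2.inRange(cv2.cvtColor(cv2.imread(n),cv2.COLOR_BGR2HSV),(24,40,60),(60,150,255))[170:225,340:400]
    print([(170+r,340+np.where(m[r])[0].min(),340+np.where(m[r])[0].max()) for r in range(10,52,4) if m[r].any()])
```

```text
[ 0.435 -0.158  0.074] [0.29 0.37 2.12] [ 0.014 -0.031  0.002]
[(188, np.int64(360), np.int64(362)), (192, np.int64(362), np.int64(375)), (196, np.int64(361), np.int64(376)), (200, np.int64(357), np.int64(376)), (204, np.int64(356), np.int64(378)), (208, np.int64(355), np.int64(378)), (212, np.int64(356), np.int64(377)), (216, np.int64(357), np.int64(376))]
[(192, np.int64(361), np.int64(361)), (196, np.int64(360), np.int64(375)), (200, np.int64(357), np.int64(375)), (204, np.int64(356), np.int64(378)), (208, np.int64(355), np.int64(378)), (212, np.int64(356), np.int64(377)), (216, np.int64(358), np.int64(375))]
```

It is seated at the expected height with about 2 N vertical load, and the jar has not moved. Release.

Call:
arm_command(series="0 0 0 0 100;0 0 0 0 70;0 0 0 0 70;0 0 0 0 70;0 0 0 0 70;0 0 -5 0 70;0 0 -15 0 70;0 0 -25 0 70;0 0 -30 0 70;0 0 -30 0 70;0 0 -15 0 70;0 0 0 0 70;0 0 0 0 70")

```text
time_s: 16.92
tool_pos: [0.4351, -0.1581, 0.1946]
tool_rot: [179.9, -0.0, 90.0]
force: [-1.0, 0.6, 0.2]
grip_width: 0.0632
grasp_force: 0.0
```

Run:
```python
from h import *
im,o=snap("wrist","w11"); print(o["tool_pos"].round(4),o["grip_width"])
d=cams.read_camera("side"); c=cams.read_camera("scene")
a=[proj("side",(.436,-.16,.08)),proj("scene",(.436,-.16,.08))]
cr=[cv2.resize(i[int(p[1])-35:int(p[1])+35,int(p[0])-40:int(p[0])+40],(400,350),interpolation=2) for i,p in zip((d,c),a)]
cv2.imwrite("pics/w11c.png",np.vstack([np.hstack(cr),cv2.resize(im[50:250],(800,250))]))
```

```text
[ 0.4351 -0.1581  0.1946] 0.06323997080292353
```

View pics/w11c.png

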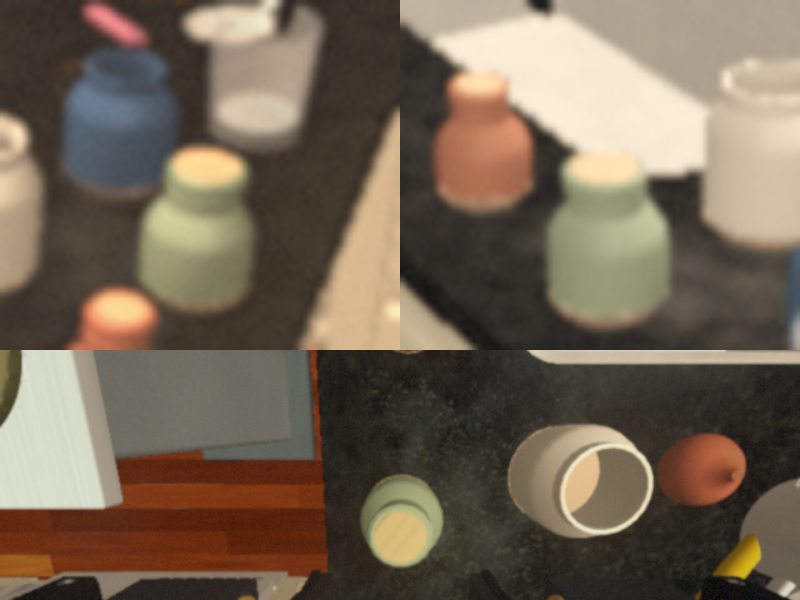

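The green jar is closed, lid flat and central, and its neighbours are undisturbed. Now the large lid.

Call:
arm_command(series="20 1 0 0 0;36 1.5 0 0 0;36 1.5 0 0 0;36 1.5 0 0 0;36 1.5 0 0 0;36 1.5 0 0 0;36 1 0 0 0;36 1 0 0 0;36 1 0 0 0;36 1 0 0 0;36 1 0 0 0;36 1 0 0 0;36 1 0 0 0;36 1 5 0 0;30 1 15 0 0;23 0.5 20 0 0;0 0 20 0 0;0 0 15 0 0;0 0 0 0 0;0 0 0 0 0")

```text
time_s: 18.73
tool_pos: [0.452, 0.3818, 0.1168]
tool_rot: [-179.8, 0.2, 90.0]
force: [-0.6, -0.4, 0.4]
grip_width: 0.0872
grasp_force: 0.0
```

Run:
```python
from h import *
im,o=snap("wrist","w12"); print(o["tool_pos"].round(4),o["tool_rot"].round(2),o["grip_width"]); np.save("o12.npy",o,allow_pickle=True)
for l in ("large","xlarge"): print(l,fit(im,o,l,(.453,.346),ZT[l]-.003))
```

```text
[0.452  0.3818 0.1168] [-179.84    0.19   89.95] 0.08718546360375988
large (array([0.4522, 0.3463]), 0.0285, array([0.4524, 0.3539]), array([320., 233.]), array([0.056 , 0.0405]))
xlarge (array([0.4522, 0.3595]), 0.0449, array([0.4492, 0.3629]), array([319., 224.]), array([0.0667, 0.08  ]))
```

Call:
arm_command(series="-12 0 0 0 0;-15 0 0 0 0;-8 0 0 0 0;0 0 0 0 0;0 0 0 0 0;0 0 0 0 0")

```text
time_s: 19.28
tool_pos: [0.453, 0.3482, 0.1195]
tool_rot: [180.0, -0.1, 90.0]
force: [-0.5, 0.4, -0.3]
grip_width: 0.0867
grasp_force: 0.0
```

Run:
```python
from h import *
im,o=snap("wrist","w13"); print(o["tool_pos"].round(4),o["tool_rot"].round(2),o["grip_width"]); np.save("o13.npy",o,allow_pickle=True)
for l in ("large","xlarge"): print(l,fit(im,o,l,(.452,.346),ZT[l]-.003))
```

```text
[0.453  0.3482 0.1195] [ 1.7997e+02 -8.0000e-02  8.9950e+01] 0.08670489146020209
large (array([0.452 , 0.3457]), 0.0287, array([0.4524, 0.3458]), array([318., 206.]), array([0.0556, 0.057 ]))
xlarge (array([0.4506, 0.3554]), 0.046, array([0.4492, 0.3555]), array([319., 200.]), array([0.0663, 0.0905]))
```

Call:
arm_command(series="-1.2 -0.4 15 0 0;-1.2 -0.4 25 0 0;0 0 25 0 0;0 0 17 0 0;0 0 8 0 0;0 0 4 0 0;0 0 0 0 0;0 0 0 0 100;0 0 0 0 100;0 0 0 0 100;0 0 0 0 100;0 0 0 0 100;0 0 0 0 100;0 0 0 0 100;0 0 0 0 100")

```text
time_s: 20.58
tool_pos: [0.4523, 0.3457, 0.0253]
tool_rot: [180.0, -0.0, 90.0]
force: [-1.0, -0.4, 2.8]
grip_width: 0.0573
grasp_force: 10.0
```

Call:
arm_command(series="0 0 -10 0 100;0 0 -30 0 100;0 0 -40 0 100;0 0 -40 0 100;-20 3 -20 0 100;-36 4.5 -10 0 100;-36 4.5 -10 0 100;-36 4.5 -10 0 100;-36 4.5 0 0 100;-36 4.5 0 0 100;-36 4.5 0 0 100;-36 4.5 0 0 100;-36 4.5 0 0 100;-36 4.5 0 0 100;-36 4.5 0 0 100;-36 4.5 0 0 100;-36 4.5 0 0 100;-36 4.5 0 0 100;-36 4.5 0 0 100;-36 4.5 0 0 100")

```text
time_s: 22.25
tool_pos: [0.5222, -0.2161, 0.1956]
tool_rot: [179.9, -0.0, 90.0]
force: [0.1, 0.6, 0.1]
grip_width: 0.0574
grasp_force: 10.0
```

Call:
arm_command(series="-25 2 0 0 100;-10 2 0 0 100;0 0 0 0 100;0 0 0 0 100;0 0 0 0 100;0 0 0 0 100")

```text
time_s: 22.75
tool_pos: [0.5268, -0.247, 0.1948]
tool_rot: [180.0, -0.1, 90.2]
force: [0.5, 0.6, -1.1]
grip_width: 0.0572
grasp_force: 10.0
```

Run:
```python
from h import *
im,o=snap("wrist","w14"); print(o["tool_pos"].round(4),o["tool_rot"].round(2),o["qpos"].round(0),o["grip_width"]); np.save("o14.npy",o,allow_pickle=True)
print(proj("wrist",(.528,-.284,.088),o)); print(mouth(im,o,"large",(.528,-.284))); print(mouth(im,o,"xlarge",(.577,-.126)))
```

```text
[ 0.5268 -0.247   0.1948] [ 1.7999e+02 -9.0000e-02  9.0160e+01] [-16.  13.  45.  97. -10.  74.  31.] 0.05717136060575011
[321.82774616 232.83003649]
{'guess_px': array([322., 233.]), 'hsv': array([ 21., 103., 242.]), 'circ': array([ 0.5282, -0.2888]), 'd': 0.0697, 'bb': array([ 0.5282, -0.2903]), 'size': array([0.0691, 0.0465])}
{'guess_px': array([385.,  50.]), 'hsv': array([ 20.,  69., 255.]), 'circ': array([ 0.578 , -0.1265]), 'd': 0.0583, 'bb': array([ 0.5781, -0.1265]), 'size': array([0.0574, 0.0572])}
```

View pics/w14.png

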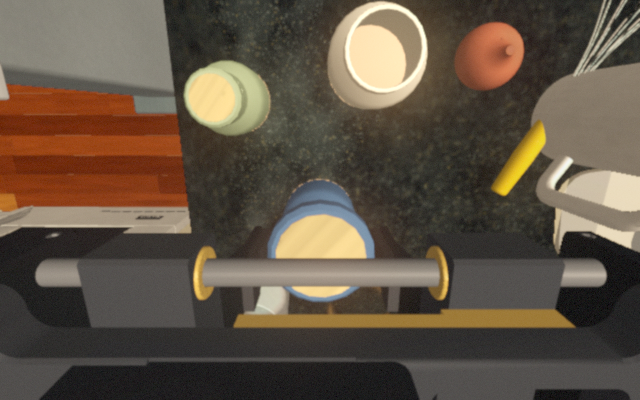

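The held lid hides the blue mouth at about (322,230), while the cream mouth at (383,55) is clear. I'll move 6 cm further to the right.

Call:
arm_command(series="-15 0 -10 0 100;-30 0 -10 0 100;-18 0 -5 0 100;0 0 0 0 100;0 0 0 0 100;0 0 0 0 100")

```text
time_s: 23.3
tool_pos: [0.5266, -0.3106, 0.2194]
tool_rot: [-180.0, -0.1, 90.1]
force: [1.0, -0.4, -0.9]
grip_width: 0.0574
grasp_force: 10.0
```

Run:
```python
from h import *
im,o=snap("wrist","w15"); print(o["tool_pos"].round(4),o["tool_rot"].round(2)); np.save("o15.npy",o,allow_pickle=True)
print(mouth(im,o,"large",(.528,-.284)))
t=o["tool_pos"]; hsv=cv2.cvtColor(im,cv2.COLOR_BGR2HSV); x,y=proj("wrist",(.528,-.284,.088),o).astype(int)
print(hsv[y,x-50:x+51:4].tolist()); print([(r,hsv[r,x].tolist()) for r in range(y-70,y+80,4)])
```

```text
[ 0.5266 -0.3106  0.2194] [-1.7999e+02 -9.0000e-02  9.0080e+01]
{'guess_px': array([322., 162.]), 'hsv': array([ 17.,  89., 252.]), 'circ': array([ 0.5262, -0.2871]), 'd': 0.0471, 'bb': array([ 0.5264, -0.2859]), 'size': array([0.0461, 0.0414])}
[[15, 65, 71], [17, 86, 80], [9, 81, 66], [113, 35, 88], [111, 41, 105], [105, 66, 150], [16, 84, 235], [17, 90, 251], [17, 90, 251], [17, 89, 251], [17, 89, 252], [17, 89, 251], [17, 88, 252], [17, 88, 251], [17, 89, 253], [18, 90, 252], [17, 89, 253], [18, 89, 252], [107, 59, 159], [106, 67, 160], [105, 66, 159], [120, 14, 90], [14, 77, 79], [14, 76, 77], [11, 63, 77], [16, 70, 80]]
[(92, [22, 37, 75]), (96, [30, 40, 77]), (100, [23, 41, 80]), (104, [30, 42, 73]), (108, [23, 45, 74]), (112, [24, 52, 79]), (116, [19, 49, 83]), (120, [20, 52, 98]), (124, [108, 62, 123]), (128, [105, 69, 148]), (132, [104, 70, 153]), (136, [107, 63, 145]), (140, [108, 49, 178]), (144, [17, 89, 253]), (148, [17, 87, 253]), (152, [17, 89, 252]), (156, [17, 88, 253]), (160, [17, 89, 252]), (164, [17, 88, 252]), (168, [17, 89, 251]), (172, [17, 90, 252]), (176, [17, 89, 251]), (180, [17, 89, 251]), (184, [11, 51, 151]), (188, [138, 27, 96]), (192, [107, 57, 157]), (196, [11, 47, 92]), (200, [140, 16, 96]), (204, [109, 51, 149]), (208, [107, 55, 166]), (212, [105, 60, 174]), (216, [21, 104, 241]), (220, [21, 104, 241]), (224, [21, 104, 237]), (228, [21, 102, 239]), (232, [21, 102, 244]), (236, [21, 101, 246]), (240, [21, 103, 244])]
```

Call:
arm_command(series="8 -0.5 10 0 100;10 -0.5 25 0 100;5.5 0 30 0 100;0 0 30 0 100;0 0 16 0 100;0 0 7 0 100;0 0 0 0 100;0 0 0 0 100;0 0 0 0 100")

```text
time_s: 24.1
tool_pos: [0.5263, -0.2892, 0.1034]
tool_rot: [179.9, 0.0, 90.0]
force: [-0.4, -0.1, 0.2]
grip_width: 0.0578
grasp_force: 10.0
```

Run:
```python
from h import *
im,o=snap("wrist","w16"); print(o["tool_pos"].round(4),o["tool_rot"].round(2)); t=o["tool_pos"]
d=cams.read_camera("side"); cv2.imwrite("pics/side16.png",d); c=cams.read_camera("scene"); cv2.imwrite("pics/scene16.png",c)
for n,i in (("wrist",im),("side",d)):
    hsv=cv2.cvtColor(i,cv2.COLOR_BGR2HSV); m=cv2.inRange(hsv,(95,50,60),(125,255,255))
    p=proj(n,(t[0],t[1],.09),o).astype(int); print(n,p, "lid",proj(n,(t[0],t[1],t[2]+.01),o).round(1),"neck",proj(n,(.526,-.287,.083),o).round(1),"belly",proj(n,(.526,-.287,.045),o).round(1))
    w,s=(70,6) if n=="wrist" else (30,3)
    for r in range(p[1]-(80 if n=="wrist" else 24),p[1]+30,s):
        x=np.where(m[r,p[0]-w:p[0]+w])[0]+p[0]-w
        if len(x): print(r,x.min(),x.max(),(x.min()+x.max())/2,end="; ")
    print()
```

```text
[ 0.5263 -0.2892  0.1034] [1.7986e+02 4.0000e-02 9.0000e+01]
wrist [320 234] lid [320.6 251.6] neck [320.  227.5] belly [320.  209.2]
160 298 340 319.0; 166 288 348 318.0; 172 282 356 319.0; 178 278 360 319.0; 184 274 364 319.0; 190 271 367 319.0; 196 269 369 319.0; 202 268 371 319.5; 208 266 372 319.0; 214 273 372 322.5; 220 281 371 326.0; 226 276 369 322.5; 232 273 368 320.5; 238 271 371 321.0; 244 269 373 321.0; 250 270 373 321.5; 256 270 373 321.5; 
side [352 171] lid [353.5 164.9] neck [352.7 173.2] belly [351.9 182.9]
165 345 345 345.0; 168 350 353 351.5; 171 357 359 358.0; 174 346 359 352.5; 177 343 353 348.0; 180 342 359 350.5; 183 342 359 350.5; 186 342 351 346.5; 189 342 349 345.5; 192 343 349 346.0;
```

Call:
arm_command(series="1 -0.8 0 0 100;1 -0.7 0 0 100;0 0 0 0 100;0 0 5 0 100;0 0 5 0 100;0 0 3 0 100;0 0 0 0 100;0 0 0 0 100")

```text
time_s: 24.92
tool_pos: [0.5236, -0.2869, 0.0885]
tool_rot: [-180.0, -0.0, 90.0]
force: [-0.6, -0.4, -0.1]
grip_width: 0.0575
grasp_force: 10.0
```

Call:
arm_command(series="0 0 2 0 100;0 0 2 0 100;0 0 1.5 0 100;0 0 0.7 0 100;0 0 0 0 100;0 0 0 0 100")

```text
time_s: 25.42
tool_pos: [0.5243, -0.287, 0.0833]
tool_rot: [179.9, 0.0, 90.0]
force: [-0.1, 1.2, 4.5]
grip_width: 0.0574
grasp_force: 10.0
```

Run:
```python
from h import *
im,o=snap("wrist","w17"); print(o["tool_pos"].round(4),o["force"].round(2),o["wrist_torque"].round(3))
hsv=cv2.cvtColor(im,cv2.COLOR_BGR2HSV); m=cv2.inRange(hsv,(95,50,60),(125,255,255))
for r in range(150,262,6):
    x=np.where(m[r,250:392])[0]+250
    if len(x): print(r,x.min(),x.max(),(x.min()+x.max())/2,end="; ")
```

```text
[ 0.5243 -0.287   0.0833] [-0.14  1.17  4.52] [ 0.077 -0.014 -0.013]
162 311 331 321.0; 168 297 347 322.0; 174 288 354 321.0; 180 282 362 322.0; 186 277 366 321.5; 192 274 369 321.5; 198 272 373 322.5; 204 269 376 322.5; 210 267 378 322.5; 216 267 379 323.0; 222 270 380 325.0; 228 274 370 322.0; 234 273 369 321.0; 240 271 372 321.5; 246 269 373 321.0; 252 269 373 321.0;
```

Seated at exactly the expected height and centred. Release and rise.

Call:
arm_command(series="0 0 0 0 70;0 0 0 0 40;0 0 0 0 40;0 0 0 0 40;0 0 0 0 40;0 0 -5 0 40;0 0 -15 0 40;0 0 -30 0 40;0 0 -30 0 40;0 0 -25 0 40;0 0 -10 0 40;0 0 0 0 40;0 0 0 0 40")

```text
time_s: 26.55
tool_pos: [0.5237, -0.2868, 0.1973]
tool_rot: [180.0, -0.0, 90.0]
force: [-0.7, 0.5, -0.7]
grip_width: 0.0734
grasp_force: 0.0
```

Run:
```python
from h import *
im,o=snap("wrist","w18"); print(o["tool_pos"].round(4),o["grip_width"])
hsv=cv2.cvtColor(im,cv2.COLOR_BGR2HSV); w=cv2.inRange(hsv,(18,85,120),(24,140,255)); p=proj("wrist",(.525,-.287,.100),o).astype(int)
roi=np.zeros_like(w); cv2.circle(roi,tuple(map(int,p)),45,255,-1); cn=max(cv2.findContours(w&roi,0,1)[0],key=cv2.contourArea)[:,0]
P=np.array([ray("wrist",q,.100,o)[:2] for q in cn]); print(p,cv2.minEnclosingCircle(P.astype(np.float32)),P.max(0)-P.min(0))
```

```text
[ 0.5237 -0.2868  0.1973] 0.07338680737626493
[322 198] ((0.5239647626876831, -0.28712135553359985), 0.023377543315291405) [0.04634687 0.04532018]
```

Call:
arm_command(series="20 -2 0 0 0;36 -4.1 0 0 0;36 -4.1 0 0 0;36 -4.1 0 0 0;36 -4.1 0 0 0;36 -4.1 0 0 0;36 -4.1 0 0 0;36 -4.1 0 0 0;36 -4.1 0 0 0;36 -4.1 0 0 0;36 -4.1 0 0 0;36 -4.1 0 0 0;36 -4.1 0 0 0;36 -4.1 0 0 0;36 -4.1 0 0 0;36 -4.1 0 0 0;36 -4.1 0 0 0;20 -4.1 0 0 0;10 0 0 0 0;5 0 0 0 0")

```text
time_s: 28.27
tool_pos: [0.451, 0.3449, 0.1956]
tool_rot: [-179.9, 0.1, 90.1]
force: [-0.0, -0.8, -0.4]
grip_width: 0.0873
grasp_force: 0.0
```

Call:
arm_command(series="0 0 20 0 0;0 0 30 0 0;0 0 20 0 0;0 0 10 0 0;0 0 0 0 0;0 0 0 0 0;0 0 0 0 0")

```text
time_s: 28.85
tool_pos: [0.4535, 0.344, 0.1191]
tool_rot: [179.9, -0.1, 89.9]
force: [-0.4, -0.1, -0.1]
grip_width: 0.0873
grasp_force: 0.0
```

Run:
```python
from h import *
im,o=snap("wrist","w19"); print(o["tool_pos"].round(4),o["tool_rot"].round(2),o["grip_width"]); np.save("o19.npy",o,allow_pickle=True)
print(fit(im,o,"xlarge",(.452,.346),.018))
hsv=cv2.cvtColor(im,cv2.COLOR_BGR2HSV); w=cv2.inRange(hsv,(18,85,120),(24,140,255)); p=proj("wrist",(.452,.346,.021),o).astype(int)
roi=np.zeros_like(w); cv2.circle(roi,tuple(map(int,p)),48,255,-1); cn=max(cv2.findContours(w&roi,0,1)[0],key=cv2.contourArea)[:,0]
P=np.array([ray("wrist",q,.021,o)[:2] for q in cn]); print(p,cv2.minEnclosingCircle(P.astype(np.float32)),P.max(0)-P.min(0),(P.max(0)+P.min(0))/2)
```

```text
[0.4535 0.344  0.1191] [ 1.799e+02 -8.000e-02  8.991e+01] 0.08734972411901364
(array([0.4495, 0.3569]), 0.0443, array([0.4495, 0.3569]), array([315., 193.]), array([0.0669, 0.0875]))
[318 195] ((0.44924935698509216, 0.34620025753974915), 0.028071710839867592) [0.05456517 0.05540581] [0.44912567 0.34599159]
```

Call:
arm_command(series="1 -2.1 20 0 0;1 -2.1 30 0 0;0 0 30 0 0;0 0 20 0 0;0 0 9 0 0;0 0 0 0 0;0 0 0 0 0")

```text
time_s: 29.48
tool_pos: [0.449, 0.3466, 0.0099]
tool_rot: [179.9, -0.1, 90.0]
force: [0.7, 0.9, 0.3]
grip_width: 0.087
grasp_force: 0.0
```

Call:
arm_command(series="0 0 3 0 0;0 0 1 0 0;0 0 0 0 0;0 0 0 0 75;0 0 0 0 75;0 0 0 0 75;0 0 0 0 75;0 0 0 0 75;0 0 0 0 75;0 0 0 0 75")

```text
time_s: 30.32
tool_pos: [0.4483, 0.3461, 0.0048]
tool_rot: [180.0, -0.0, 90.0]
force: [0.5, -0.1, 1.4]
grip_width: 0.0666
grasp_force: 10.0
```

Call:
arm_command(series="0 0 -10 0 75;0 0 -30 0 75;0 0 -40 0 75;0 0 -40 0 75;-12 4 -35 0 75;-34 9 -25 0 75;-34 9 -20 0 75;-34 9 -15 0 75;-34 9 -10 0 75;-34 9 0 0 75;-34 9 0 0 75;-34 9 0 0 75;-34 9 0 0 75;-34 9 0 0 75;-34 9 0 0 75;-34 9 0 0 75;-34 9 0 0 75;-34 9 0 0 75;-34 8 0 0 75;-20 0 0 0 75")

```text
time_s: 31.98
tool_pos: [0.5767, -0.1654, 0.2295]
tool_rot: [179.9, 0.1, 89.8]
force: [-0.6, 0.4, -0.9]
grip_width: 0.0664
grasp_force: 10.0
```

Call:
arm_command(series="-10 0 0 0 75;0 0 0 0 75;0 0 0 0 75;0 0 0 0 75")

```text
time_s: 32.32
tool_pos: [0.5769, -0.1682, 0.2288]
tool_rot: [180.0, -0.1, 90.1]
force: [0.0, -0.1, -0.4]
grip_width: 0.0666
grasp_force: 10.0
```

Run:
```python
from h import *
im,o=snap("wrist","w20"); print(o["tool_pos"].round(4),o["tool_rot"].round(2),o["grip_width"]); np.save("o20.npy",o,allow_pickle=True)
print(mouth(im,o,"xlarge",(.577,-.126)))
```

```text
[ 0.5769 -0.1682  0.2288] [ 1.800e+02 -1.100e-01  9.014e+01] 0.06659721746715123
{'guess_px': array([321., 146.]), 'hsv': array([ 17.,  97., 226.]), 'circ': array([ 0.5785, -0.1261]), 'd': 0.0585, 'bb': array([ 0.5786, -0.1258]), 'size': array([0.0568, 0.0561])}
```

Call:
arm_command(series="12 0.5 0 0 75;20 0 15 0 75;10 0 30 0 75;0 0 30 0 75;0 0 25 0 75;0 0 12 0 75;0 0 3 0 75;0 0 0 0 75;0 0 0 0 75;0 0 0 0 75")

```text
time_s: 33.2
tool_pos: [0.5784, -0.129, 0.1157]
tool_rot: [179.8, 0.0, 90.0]
force: [-0.2, -0.3, 0.1]
grip_width: 0.0667
grasp_force: 10.0
```

Run:
```python
from h import *
im,o=snap("wrist","w21"); print(o["tool_pos"].round(4),o["tool_rot"].round(2)); t=o["tool_pos"]
d=cams.read_camera("side"); c=cams.read_camera("scene")
hsv=cv2.cvtColor(im,cv2.COLOR_BGR2HSV); m=((hsv[...,2]>105)&(hsv[...,1]<100)).astype(np.uint8)
print("belly",proj("wrist",(.5775,-.126,.05),o).round(1),"lid",proj("wrist",(t[0],t[1],t[2]+.016),o).round(1))
for r in range(140,262,6):
    x=np.where(m[r,245:397])[0]+245
    if len(x): print(r,x.min(),x.max(),(x.min()+x.max())/2,end="; ")
a=[proj("side",(.5775,-.126,.1)),proj("scene",(.5775,-.126,.1))]
cr=[cv2.resize(i[int(p[1])-35:int(p[1])+35,int(p[0])-40:int(p[0])+40],(400,350),interpolation=2) for i,p in zip((d,c),a)]
print(a); cv2.imwrite("pics/w21c.png",np.vstack([np.hstack(cr),cv2.resize(im[125:275,160:480],(533,250),interpolation=2).copy() if 0 else cv2.copyMakeBorder(cv2.resize(im[125:275,160:480],(533,250)),0,0,0,267,0)]))
```

```text
[ 0.5784 -0.129   0.1157] [179.82   0.    89.97]
belly [319.2 205.4] lid [320.7 256.6]
146 304 334 319.0; 152 292 346 319.0; 158 285 353 319.0; 164 280 358 319.0; 170 275 363 319.0; 176 270 368 319.0; 182 266 371 318.5; 188 263 374 318.5; 194 261 376 318.5; 200 261 377 319.0; 206 260 378 319.0; 212 260 377 318.5; 218 261 377 319.0; 224 262 376 319.0; 230 262 378 320.0; 236 261 381 321.0; 242 259 382 320.5; 248 258 382 320.0; 254 259 383 321.0; [array([322.82069565, 185.25674998]), array([350.26718708, 199.98363344])]
```

View pics/w21c.png

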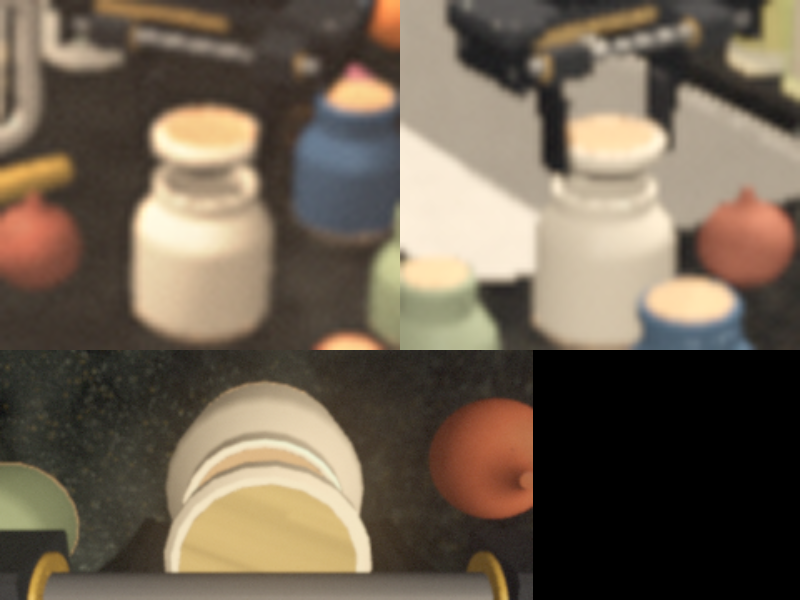

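The lid hovers about 1 cm over the cream mouth. It sits slightly toward +X and −Y in all the views, which matches the numbers. I'll correct by −1.5 mm and +3 mm and lower.

Call:
arm_command(series="1.5 -0.8 0 0 75;1.5 -0.7 0 0 75;0 0 0 0 75;0 0 5 0 75;0 0 5 0 75;0 0 3.5 0 75;0 0 0 0 75;0 0 0 0 75")

```text
time_s: 34.02
tool_pos: [0.5753, -0.1258, 0.0997]
tool_rot: [-179.9, 0.0, 90.0]
force: [0.9, 0.3, 0.5]
grip_width: 0.066
grasp_force: 10.0
```

Call:
arm_command(series="0 0 3 0 75;0 0 2 0 75;0 0 1 0 75;0 0 0.5 0 75;0 0 0 0 75;0 0 0 0 75")

```text
time_s: 34.52
tool_pos: [0.576, -0.1258, 0.094]
tool_rot: [179.9, 0.0, 90.0]
force: [1.1, -0.9, -0.7]
grip_width: 0.0667
grasp_force: 10.0
```

Call:
arm_command(series="0 0 0.6 0 75;0 0 0 0 75;0 0 0 0 45;0 0 0 0 15;0 0 0 0 15;0 0 0 0 15;0 0 0 0 15;0 0 -5 0 15;0 0 -15 0 15;0 0 -30 0 15;0 0 -30 0 15;0 0 -20 0 15;0 0 0 0 15;0 0 0 0 15")

```text
time_s: 35.68
tool_pos: [0.5764, -0.1261, 0.1947]
tool_rot: [179.8, -0.0, 90.0]
force: [0.5, 0.9, -0.8]
grip_width: 0.0818
grasp_force: 0.0
```

Run:
```python
from h import *
im,o=snap("wrist","w22"); print(o["tool_pos"].round(4),o["grip_width"])
hsv=cv2.cvtColor(im,cv2.COLOR_BGR2HSV); w=cv2.inRange(hsv,(18,80,120),(24,140,255)); p=proj("wrist",(.577,-.126,.11),o).astype(int)
roi=np.zeros_like(w); cv2.circle(roi,tuple(map(int,p)),60,255,-1); cn=max(cv2.findContours(w&roi,0,1)[0],key=cv2.contourArea)[:,0]
P=np.array([ray("wrist",q,.110,o)[:2] for q in cn]); print(p,cv2.minEnclosingCircle(P.astype(np.float32)),P.max(0)-P.min(0))
m=((hsv[...,2]>105)&(hsv[...,1]<100)).astype(np.uint8); x0=p[0]
for r in range(p[1]-50,p[1]+40,10):
    x=np.where(m[r,x0-70:x0+70])[0]+x0-70
    if len(x): print(r,x.min(),x.max(),(x.min()+x.max())/2,end="; ")
# side view: rows of cream jar, and lids' tan tops
d=cams.read_camera("side"); cv2.imwrite("pics/side22.png",d); h2=cv2.cvtColor(d,cv2.COLOR_BGR2HSV)
for n,P3 in dict(s=(.441,.005,.080),m=(.435,-.160,.090),l=(.524,-.287,.100),x=(.576,-.126,.110)).items():
    q=proj("side",P3).astype(int); k=cv2.inRange(h2[q[1]-12:q[1]+12,q[0]-14:q[0]+14],(8,60,190),(26,160,255)); ys,xs=np.nonzero(k)
    print(n,q,"tan top px",xs.mean()-14,ys.mean()-12,np.ptp(xs),np.ptp(ys)) if len(xs) else print(n,q,"none")
```

```text
[ 0.5764 -0.1261  0.1947] 0.0817527233553709
[321 202] ((0.57571941614151, -0.12565608322620392), 0.028230393305420876) [0.05543688 0.05575744]
152 293 349 321.0; 162 285 357 321.0; 172 280 362 321.0; 182 278 365 321.5; 192 278 364 321.0; 202 280 362 321.0; 212 283 357 320.0; 222 288 352 320.0; 232 300 340 320.0; s [351 220] tan top px -1.4264705882352935 3.3014705882352935 17 14
m [369 192] tan top px -0.20731707317073145 0.06097560975609717 13 6
l [353 168] tan top px 0.1764705882352935 0.5441176470588243 13 5
x [323 182] tan top px -0.5338983050847457 3.0974576271186436 24 15
```

All four lids measure as home: round, central and at rim height. The gripper is clear, so I'm handing in.

```bash
python3 -c "
from cell import env
print(env.sign_off())"
```

```text
the job is handed in; nothing more can be done
None
```

I moved all four lids in order, smallest first, each onto the jar of its own colour; by my measurements all sit flat and home, and the job was handed in at about 36 s of the 104 s allowed (the hand-in returned no verdict).

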